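# Hold a dressing stick against the sprung fence for clamping

### The arm

A 6-joint arm with a two-finger parallel gripper is mounted at the origin on a cart in front of the work surface, level with it; the furniture and walls round the work are solid. World frame = base frame: x ahead of the robot, y to its left, z up, the work surface at z = 0. Lengths are in m, angles in rad, forces in N, time in s.
With the tool pointing down it reaches from about 0.35 to 0.775 m from the base axis. Payload 7.3 kg.
Tool frame: the origin (TCP) lies at the very end of the fingers, on their centre line; the grasp point (between the pads) lies 19 mm behind it; z points along the fingers, x is the direction in which the jaws open and shut, and the axes are right-handed (so a half turn about z gives the same grasp; the last joint's range is limited). The gripper opens to 92 mm and grips with 3 to 60 N. Pads are 19 mm wide; open, the fingers measure 130 mm over their backs; the gripper's body (75 mm by 190 mm) begins 47 mm behind the grasp point.
Start: joints at [-1.389, 0.342, 1.524, -0, 1.275, -0.146], TCP at [0.169, -0.497, 0.227] pointing down, gripper open.
Joint ranges: [-2.53, 2.53], [-0.77, 2.02], [0.04, 2.7], [-1, 4.14], [0.28, 2.66], [-3.11, 3.11]. Speed limits (rad/s): [2.57, 2.57, 3.14, 3.14, 3.14, 3.14].

### API

Orientations are given as [roll, pitch, yaw] about the fixed x, y, z axes, in that order (R = Rz(yaw) Ry(pitch) Rx(roll)).
In Python, from cell import robot, read_camera, nets gives the robot as it stands. The module is installed in compiled form; this text tells all that it offers.
- The arm moves only by the tool carry_out, never from a script. Its arguments are lists of equal length, an entry for each row: "translation": the shift along the tool's x, y, z in m, a list of three; "turn": the turn, a rotation vector about the tool's x, y, z in rad, a list of three; "gripper": the gripper's target within -1 to 1 (shut at 1, half-way at 0, fully open at -1). A call has 1 to 10 rows; each row shifts and turns the commanded pose from where the row before left it, along the tool's axes as they then stand; what a row does not reach is not made up. A row lasts 1/10 s, in which the tool goes at most 50 mm and 8.59 degrees, less where a joint would pass 70% of its speed; a pose out of reach is approached as far as the arm can. A call with a gripper value outside its range is refused whole. The fingers move at their own pace and stop on an object; "squeeze" is the grip in N (left out, the last holds). Time passes only in rows, so rows that do not move let the fingers close. It gives the time, the measured TCP pose, the force and the opening at its end, in the units of the state.
- robot.observe(): the state, without advancing time (a new reading comes with each control period).
- read_camera(name): name is "side" or "top" or "wrist"; returns a dict with "img" (480x640x3 uint8, red, green, blue), "fx", "fy", "cx", "cy" (pixels), "world_from_camera" (4x4, takes a point from camera to world coordinates). Camera axes: x right, y down, z forward; pixel columns grow to the right and rows downward; lengths in m; the calibration is good to about 2 mm. A picture is of the moment at which its call begins. There is no depth.
- robot.hand_in(): hands the job in, once; it reports no verdict.
Trained networks look in a picture, given as the dict that the camera call returned (one of the last four; its "shot" number tells which), for a name from the list of things; names that differ only in an ending like _2 or _b are one class to them, and where a whole thing is asked for, a point or a joint stands for the part that bears it (a point fixed in the world has none). Each returns a list of dicts, best first, with "score" (0 to 1); they miss things now and then, are a little off and sometimes report something else, mostly with a low value. They report only what shows in the picture. A call takes as long as a camera call.
- nets.regions_of(picture, name): "region" (480x640 bool, what is visible of it) and "pixel" ([column, row] in pixels, amid what is visible of it).
- nets.tip_of(picture, name): "pixel" ([column, row] in pixels: a listed point, or the origin of a listed thing).
The state is a dict: "time": time; "qpos": joint angles; "qvel": joint speeds; "joint_efforts": joint torques, N m; "tool_pos": TCP position; "tool_rot": TCP orientation; "contact_force": force on the tool from outside, world axes, zero at the start; "torque": the same for the moment, N m; "opening": finger opening in m.
Only numpy, scipy, OpenCV 4.12 (cv2) and the standard library are available. Lean on these libraries where they do the work, as an engineer would, in place of code of your own. Each camera call takes 0.05 s, during which the arm holds its last target. There are 200 camera calls.

### The job

The little grey clamping fixture still has its brass locating pin standing up: knock the pin down level with the bed with the mallet, touching the pin with nothing else, and put the mallet back on the table, clear of the fixture. Then take the grey-green dressing stick, lay it lengthwise on the bed between the two white lines, and push it end-on against the sprung fence until the fence's red pointer stands in the green band, never as far as the red. Finish while still holding the stick pressed there (do not let go, and do not touch the fence itself), as a third hand for the colleague who will screw on the clamp, and leave the other things where they lie.

Things in the scene. Friction and masses are not known exactly. Their poses are not given: they have to be found in the camera images.
- fixture: Grey steel clamping fixture, fixed, 190 x 90 mm (x, y); origin under the centre of its base. Flat bed 16 mm above the table, open at the sides. Own +x points to the fence at its far end (raised parts from x = 38 mm on, 26 mm above the bed). White lines along x, 16 mm either side of y = 0, mark the lane; against the untouched fence the stick's centre is at x = -15 mm.
- fence_face (a point): Centre of the fence's face that the stick is pushed against: at x = +50 mm, y = 0 of the fixture when untouched, 13.5 mm above the bed. The fence is an aluminium plate 66 mm wide and 25 mm high across the lane, on springs; moves with it.
- fence (a joint): How far the fence is pushed back along the fixture's +x, m: 0 untouched, 0.021 end of travel. Spring 800 N/m, no preload (8 N at 0.010). Its red pointer runs over a painted scale on the left guide rail: white to 0.006, green 0.006 to 0.014, white to 0.0185, red beyond.
- pin_top (a point): Centre of the top of the brass locating pin, diameter 12 mm, upright in the bed on the centre line at x = -15 mm of the fixture. At the start it stands 11 to 14 mm above the bed.
- pin (a joint): How far the pin is driven down, m: 0 stands 14 mm proud, 0.014 level with the bed (end of travel 0.0145). It is held by friction: about 6 N moves it and it stays where it is left.
- mallet: Mallet standing on one white face: head 44 mm across, 80 mm high; level wooden handle along its own +x to 148 mm from the head's axis, 20 mm wide, 24 mm high, its centre 40 mm above the lower face. Origin: centre of the lower face. About 0.3 kg, centre of mass 12 mm from the head's axis. A 260 mm high bench grinder stands on the table just to its right.
- mallet_grip (a point): Point in the middle of the mallet's handle, 45 mm from the head's axis and 40 mm above the head's lower face; a good place to grip it from above.
- dressing_stick: Grey-green square abrasive dressing stick, 22 x 130 x 22 mm (x, y, z), 0.16 kg, long axis along its own y, lying on the table; origin in the centre of its underside.
- driver_red: Red-handled screwdriver, 28 x 190 x 28 mm, a bystander: leave alone. Origin at the centre of its underside.
- spanner_19: Steel open-end spanner, 40 x 190 x 8 mm, a bystander: leave alone. Origin at the centre of its underside.
- wheel_flange: Steel disc with a hole, 48 mm wide, 6 mm high, a bystander: leave alone. Origin at the centre of its underside.
- tape_black: Roll of black tape, 58 mm wide, 19 mm high, a bystander: leave alone. Origin at the centre of its underside.
- paste_tin: Flat tin with a yellow lid, 60 mm wide, 24 mm high, a bystander: leave alone. Origin at the centre of its underside.

How it is judged:
By the outcome, as a careful person would: the job done as asked, in the order asked, and still so for the second after the job is handed in, while the arm keeps its last pose, push and grip.
It also fails if it takes over 58 s, if anything falls off the work surface, if the arm or the gripper's body presses on something with over 40 N, if the wrist force passes 120 N, or if a joint passes its speed limit or range.

## Working session

There is one attempt and no reset: what is moved stays moved. The work goes in short steps, Python scripts to look and compute and a tool call to move; the robot and the scene stay as the last step left them, time stands still between calls to the robot, and variables do not carry over. Pictures are saved under pics/ and viewed, about 8 in all and at most 12, crops included, and the job is handed in when it is done.

Besides the shell and the picture viewer there is one more tool, called in YAML: its name, and indented under it one key for each argument. carry_out: Moves the arm, as the interface text tells. Its arguments: {"type":"object","properties":{"translation":{"type":"array","items":{"type":"array","items":{"type":"number"}}},"turn":{"type":"array","items":{"type":"array","items":{"type":"number"}}},"gripper":{"type":"array","items":{"type":"number"}},"squeeze":{"type":"number"}},"required":["translation","turn","gripper"]}

```bash
mkdir -p pics
cat > h.py <<'E'
import numpy as np, cv2
from cell import robot, read_camera, nets
from scipy.spatial.transform import Rotation as R
def ray(p,px):
    T=np.array(p["world_from_camera"]); d=T[:3,:3]@np.array([(px[0]-p["cx"])/p["fx"],(px[1]-p["cy"])/p["fy"],1]); return T[:3,3],d
def atz(p,px,z):
    o,d=ray(p,px); return o+d*(z-o[2])/d[2]
def proj(p,X):
    T=np.array(p["world_from_camera"]); c=T[:3,:3].T@(np.array(X)-T[:3,3]); return np.array([p["fx"]*c[0]/c[2]+p["cx"],p["fy"]*c[1]/c[2]+p["cy"]])
def tri(obs):
    A=np.zeros((3,3));b=np.zeros(3)
    for p,px in obs:
        o,d=ray(p,px); d=d/np.linalg.norm(d); M=np.eye(3)-np.outer(d,d); A+=M;b+=M@o
    return np.linalg.solve(A,b)
def save(p,n): cv2.imwrite("pics/"+n+".png",cv2.cvtColor(p["img"],cv2.COLOR_RGB2BGR))
E
python3 - <<'E'
from h import *
np.set_printoptions(precision=4,suppress=True)
t=read_camera("top"); s=read_camera("side"); save(t,"t0"); save(s,"s0")
print(robot.observe())
for p,n in((t,"top"),(s,"side")): print(n,p["fx"],np.array(p["world_from_camera"]))
for k in ["fixture","fence_face","pin_top","mallet","mallet_grip","dressing_stick","driver_red","spanner_19","wheel_flange","tape_black","paste_tin"]:
    a=nets.tip_of(t,k);b=nets.tip_of(s,k)
    print(k,[(np.round(x["pixel"],1),round(x["score"],2),atz(t,x["pixel"],0)) for x in a[:2]],[(np.round(x["pixel"],1),round(x["score"],2)) for x in b[:2]], tri([(t,a[0]["pixel"]),(s,b[0]["pixel"])]) if a and b else "")
E
```

```text
{'time': 0.1, 'qpos': array([-1.389 ,  0.3426,  1.5249,  0.    ,  1.2754, -0.146 ]), 'qvel': array([-0.0009, -0.0016, -0.0016,  0.001 , -0.0004, -0.0004]), 'joint_efforts': array([  0.0023, -43.2003, -24.4694,   0.0719,   0.0526,  -0.    ]), 'tool_pos': array([ 0.169 , -0.4967,  0.2261]), 'tool_rot': array([-3.1414,  0.0013, -1.243 ]), 'contact_force': array([ 0.5423, -0.6067, -0.8779]), 'torque': array([-0.0009,  0.0583, -0.0014]), 'opening': 0.09176759903644498}
top 531.9489013555984 [[-0.0022 -0.9968  0.0797  0.4875]
 [-1.      0.0023  0.001   0.0067]
 [-0.0012 -0.0797 -0.9968  1.2743]
 [ 0.      0.      0.      1.    ]]
side 564.5384911034033 [[ 0.1235 -0.452   0.8834 -0.8968]
 [-0.9923 -0.0614  0.1073 -0.1712]
 [ 0.0058 -0.8899 -0.4561  0.8146]
 [ 0.      0.      0.      1.    ]]
fixture [(array([224.2, 217.7]), 0.9, array([0.6341, 0.2385, 0.    ]))] [(array([238.8, 237.8]), 0.77), (array([239.9, 223.4]), 0.75)] [0.6327 0.2384 0.0102]
fence_face [(array([219. , 192.9]), 0.59, array([0.6945, 0.2519, 0.    ]))] [(array([242.6, 223. ]), 0.48)] [0.6892 0.2427 0.0349]
pin_top [(array
[... 555 characters left out ...]
), 0.78)] [0.5515 0.4086 0.005 ]
driver_red [(array([459.4, 318.2]), 0.7, array([ 0.3929, -0.3227,  0.    ]))] [(array([427.1, 292.7]), 0.89)] [ 0.3935 -0.3233  0.0071]
spanner_19 [(array([475.5, 289.6]), 0.82, array([ 0.4603, -0.3626,  0.    ]))] [(array([242.5, 225.5]), 0.69), (array([427.5, 291.4]), 0.34)] [ 0.386  -0.0627  0.2744]
wheel_flange [(array([337.1, 325.8]), 0.49, array([ 0.3757, -0.0323,  0.    ])), (array([218.3, 195.4]), 0.46, array([0.6884, 0.2535, 0.    ]))] [(array([314.5, 291. ]), 0.55)] [ 0.3754 -0.0303 -0.0004]
tape_black [(array([368. , 184.6]), 0.82, array([ 0.714 , -0.1088,  0.    ]))] [] 
paste_tin [(array([278.7, 152.1]), 0.56, array([0.7945, 0.1078, 0.    ]))] []
```

View pics/t0.png

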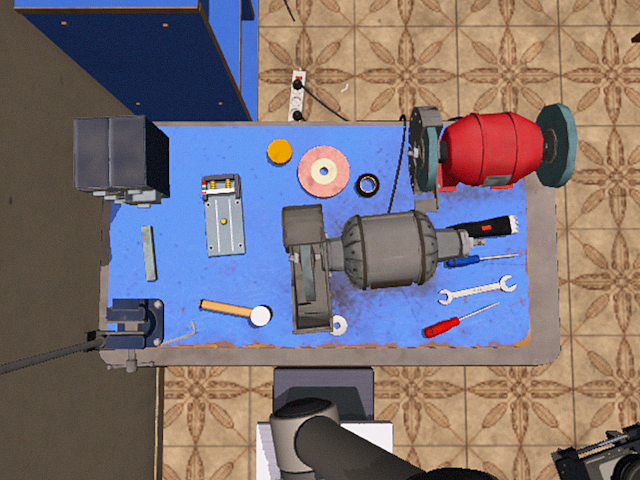

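View pics/s0.png

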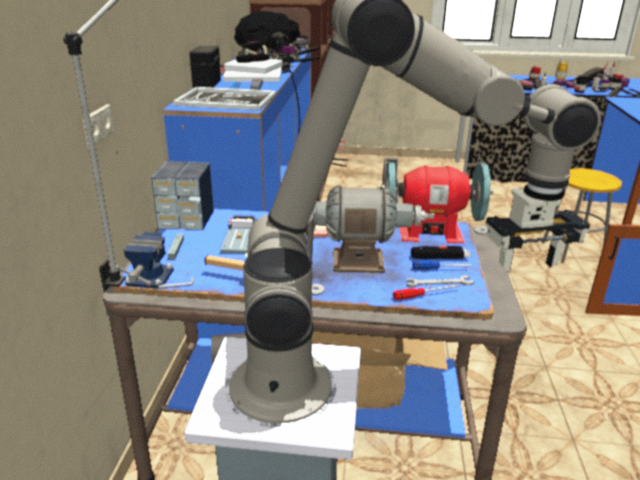

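The top view shows the mallet head at about (262,315), with its handle running left to (202,303) and the grinder housing right of col 285. The fixture is at (224,215) with the fence at its upper end, and the stick runs from (148,227) to (152,280). The side view is blocked by the arm, so next I'll work out poses from the masks.

```bash
cat >> h.py <<'E'
np.set_printoptions(precision=4,suppress=True)
def plan(pos,yaw,n=None):
    """tool-frame numbers: first turn about tool z, then translation in turned frame"""
    o=robot.observe(); R0=R.from_euler("xyz",o["tool_rot"]); Rt=R.from_euler("xyz",[np.pi,0,yaw])
    rv=(R0.inv()*Rt).as_rotvec(); d=np.array(pos)-o["tool_pos"]
    print("turn",rv,"deg",np.degrees(np.linalg.norm(rv)),"shift after turn",Rt.inv().apply(d),"shift w/o turn",R0.inv().apply(d),"len",np.linalg.norm(d))
def mask(p,k):
    a=nets.regions_of(p,k); return a
E
python3 - <<'E'
from h import *
t=read_camera("top")
for k,z in [("mallet",.052),("fixture",.016),("dressing_stick",.022)]:
    a=mask(t,k)[0]; m=a["region"].astype(np.uint8)
    ys,xs=np.nonzero(m); r=cv2.minAreaRect(np.c_[xs,ys].astype(np.float32)); b=cv2.boxPoints(r)
    print(k,a["score"],m.sum(),r); print(np.array([atz(t,q,z)[:2] for q in b]))
w=read_camera("wrist"); o=robot.observe()
T=np.array(w["world_from_camera"]); Rt=R.from_euler("xyz",o["tool_rot"]).as_matrix()
print(w["fx"],"cam in tool",Rt.T@(T[:3,3]-o["tool_pos"]),"\n",Rt.T@T[:3,:3])
plan([.50,.21,.45],-.2)
cv2.imwrite("pics/c0.png",cv2.resize(cv2.cvtColor(t["img"][160:340,100:300],cv2.COLOR_RGB2BGR),None,fx=3.3,fy=3.3,interpolation=cv2.INTER_CUBIC))
E
```

```text
mallet 0.89 765 ((234.7385711669922, 311.659912109375), (72.67198944091797, 19.307950973510742), 4.085616588592529)
[[0.3969 0.2864]
 [0.4405 0.284 ]
 [0.4284 0.1183]
 [0.3849 0.1212]]
fixture 0.6 2998 ((223.19943237304688, 214.05857849121094), (81.05159759521484, 38.190582275390625), 85.8150863647461)
[[0.7353 0.292 ]
 [0.7418 0.2008]
 [0.5479 0.1849]
 [0.5415 0.275 ]]
dressing_stick 0.9 645 ((148.9139404296875, 252.55328369140625), (55.58894348144531, 12.041254043579102), 84.80557250976562)
[[0.6137 0.4327]
 [0.6162 0.4043]
 [0.4856 0.3895]
 [0.4831 0.4176]]
425.18585915805454 cam in tool [ 0.0004 -0.0818 -0.1583] 
 [[ 1.     -0.0009  0.0006]
 [ 0.0007  0.9538  0.3004]
 [-0.0008 -0.3004  0.9538]]
turn [ 0.0001 -0.     -1.043 ] deg 59.759083887251045 shift after turn [ 0.1839 -0.7587 -0.2233] shift w/o turn [-0.5628 -0.541  -0.2233] len 0.8119847472099424
```

View pics/c0.png

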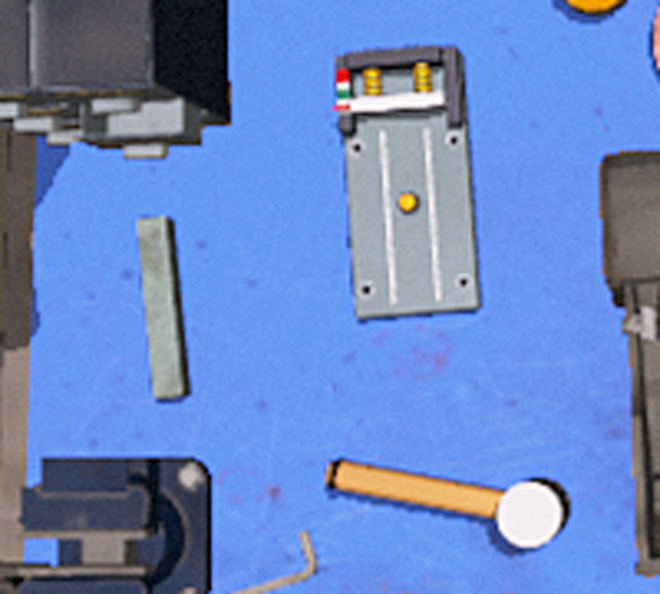

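The crop gives the mallet head top centre at full-frame (260.6,315.8) and the handle end at (200.9,303.9). The pin shows at about (223.6,221.5). I'll raise the arm and turn it, then move over.

carry_out:
  translation:
    - [0,0,-0.032]
    - [0,0,-0.032]
    - [0,0,-0.032]
    - [0,0,-0.032]
    - [0,0,-0.032]
    - [0,0,-0.032]
    - [0,0,-0.032]
    - [0.0115,-0.0475,0]
    - [0.0115,-0.0475,0]
    - [0.0115,-0.0475,0]
  turn:
    - [0,0,-0.149]
    - [0,0,-0.149]
    - [0,0,-0.149]
    - [0,0,-0.149]
    - [0,0,-0.149]
    - [0,0,-0.149]
    - [0,0,-0.149]
    - [0,0,0]
    - [0,0,0]
    - [0,0,0]
  gripper: [-1,-1,-1,-1,-1,-1,-1,-1,-1,-1]

```text
time: 2.45
tool_pos: [0.2315, -0.3629, 0.4506]
tool_rot: [-3.142, -0.0, -0.201]
contact_force: [0.8, 0.0, -0.2]
opening: 0.0917
```

carry_out:
  translation:
    - [0.0115,-0.0475,0]
    - [0.0115,-0.0475,0]
    - [0.0115,-0.0475,0]
    - [0.0115,-0.0475,0]
    - [0.0115,-0.0475,0]
    - [0.0115,-0.0475,0]
    - [0.0115,-0.0475,0]
    - [0.0115,-0.0475,0]
    - [0.0115,-0.0475,0]
    - [0.0115,-0.0475,0]
  turn:
    - [0,0,0]
    - [0,0,0]
    - [0,0,0]
    - [0,0,0]
    - [0,0,0]
    - [0,0,0]
    - [0,0,0]
    - [0,0,0]
    - [0,0,0]
    - [0,0,0]
  gripper: [-1,-1,-1,-1,-1,-1,-1,-1,-1,-1]

```text
time: 3.45
tool_pos: [0.4385, 0.0806, 0.4509]
tool_rot: [3.142, -0.001, -0.2]
contact_force: [0.2, -0.5, -1.0]
opening: 0.0917
```

carry_out:
  translation:
    - [0.0115,-0.0475,0]
    - [0.0115,-0.0475,0]
    - [0.0115,-0.0475,0]
    - [0,0,0]
    - [0,0,0]
  turn:
    - [0,0,0]
    - [0,0,0]
    - [0,0,0]
    - [0,0,0]
    - [0,0,0]
  gripper: [-1,-1,-1,-1,-1]

```text
time: 3.95
tool_pos: [0.5005, 0.2121, 0.4496]
tool_rot: [3.14, 0.002, -0.198]
contact_force: [0.2, -1.6, -0.3]
opening: 0.0917
```

Run:
```python
from h import *
w=read_camera("wrist"); save(w,"w1"); t=read_camera("top"); s=read_camera("side"); save(s,"s1")
print(robot.observe()["tool_pos"])
for k,z in [("fixture",0),("fence_face",.0295),("pin_top",.028),("mallet",0),("mallet_grip",.04),("dressing_stick",0)]:
    r=[]
    for n,p in (("w",w),("t",t),("s",s)):
        a=nets.tip_of(p,k)
        if a and a[0]["score"]>.3: r.append((p,a[0]["pixel"])); print(k,n,round(a[0]["score"],2),np.round(a[0]["pixel"],1),atz(p,a[0]["pixel"],z))
    if len(r)>1: print("   tri",tri(r))
```

```text
[0.5001 0.2102 0.4514]
fixture w 0.89 [424.1 115.7] [0.638 0.241 0.   ]
fixture t 0.41 [337.2 324. ] [ 0.3799 -0.0326  0.    ]
fixture s 0.78 [239.5 238.7] [0.6465 0.2419 0.    ]
   tri [0.4862 0.1387 0.1279]
fence_face w 0.78 [471.5 108.1] [0.6941 0.2408 0.0295]
fence_face t 0.63 [219.1 193.1] [0.6893 0.2459 0.0295]
fence_face s 0.62 [242.3 222.7] [0.7018 0.2444 0.0295]
   tri [0.69   0.2424 0.0362]
pin_top w 0.51 [419.5 119. ] [0.6259 0.2403 0.028 ]
pin_top t 0.54 [222.7 220.4] [0.6245 0.2369 0.028 ]
   tri [0.6267 0.2391 0.0177]
mallet w 0.79 [280.3 217. ] [0.4095 0.1388 0.    ]
mallet t 0.83 [261.7 311.8] [0.409  0.1467 0.    ]
   tri [0.4115 0.1441 0.0195]
mallet_grip w 0.59 [272.9 190.6] [0.4154 0.1871 0.04  ]
mallet_grip t 0.75 [240.5 315.4] [0.4033 0.191  0.04  ]
mallet_grip s 0.91 [236.8 270.2] [0.3877 0.1851 0.04  ]
   tri [0.4077 0.1894 0.029 ]
```

View pics/w1.png

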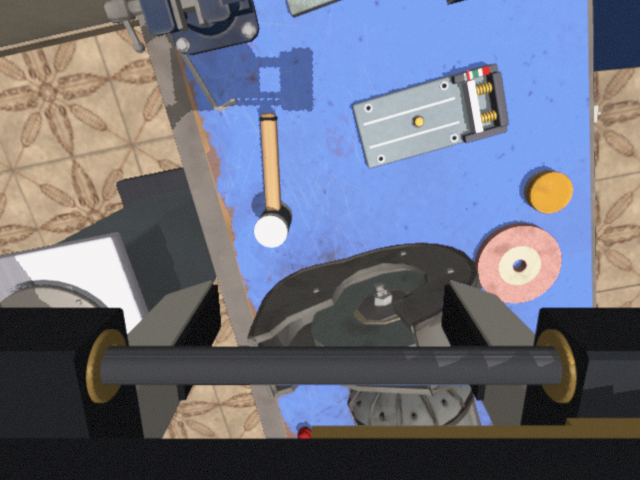

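The wrist view shows the mallet head top at (271,230), the handle end at (267,118) and the pin at (419,121). The lane lines run from (364,123) to (452,99) and from (376,158) to (461,134).

Run:
```python
from h import *
w=read_camera("wrist"); t=read_camera("top")
P=lambda p,L,z:[print("  ",q,atz(p,q,z)[:2]) for q in L]
print("mallet w head/end"); P(w,[(271,230)],.08);P(w,[(267.5,118),(272.5,207)],.052)
print("t"); P(t,[(260.6,315.8)],.08);P(t,[(200.9,303.9)],.052)
print("fix w lines(l,r)"); P(w,[(364,123),(452,99),(376,158),(461,134)],.016); P(w,[(419,121.5)],.028)
c=lambda x,y:(100+x/3.3,160+y/3.3)
print("fix t lines"); P(t,[c(393,302),c(383,130),c(438,299),c(427,130)],.016);P(t,[c(408,201)],.028)
# white-line masks: bright low-sat pixels inside fixture region, wrist
for n,p in(("w",w),("t",t)):
    m=mask(p,"fixture")
    m=[a for a in m if 2000<a["region"].sum()<9000][:1]
    if not m: continue
    r=m[0]["region"].astype(np.uint8); g=cv2.cvtColor(p["img"],cv2.COLOR_RGB2GRAY)
    hi=((cv2.morphologyEx(g,cv2.MORPH_TOPHAT,np.ones((9,9)))>20)&(r>0)).astype(np.uint8)
    k,lab,st,ce=cv2.connectedComponentsWithStats(hi)
    for i in range(1,k):
        if st[i,4]>15:
            ys,xs=np.nonzero(lab==i); X=np.array([atz(p,(x,y),.016)[:2] for x,y in zip(xs,ys)])
            u,sv,vt=np.linalg.svd(X-X.mean(0)); d=vt[0]*np.sign(vt[0,0]); q=(X-X.mean(0))@d
            print(n,st[i,4],"mid",X.mean(0),"dir deg",np.degrees(np.arctan2(d[1],d[0])),"len",np.ptp(q),"wid",np.ptp((X-X.mean(0))@vt[1]))
```

```text
mallet w head/end
   (271, 230) [0.4079 0.1437]
   (267.5, 118) [0.4337 0.2813]
   (272.5, 207) [0.412  0.1671]
t
   (260.6, 315.8) [0.4051 0.1403]
   (200.9, 303.9) [0.4304 0.2799]
fix w lines(l,r)
   (364, 123) [0.5547 0.2483]
   (452, 99) [0.6751 0.2555]
   (376, 158) [0.5627 0.1985]
   (461, 134) [0.6819 0.2075]
   (419, 121.5) [0.6257 0.2365]
fix t lines
   (219.0909090909091, 251.5151515151515) [0.5518 0.2468]
   (216.06060606060606, 199.3939393939394) [0.6763 0.2556]
   (232.72727272727275, 250.60606060606062) [0.5539 0.2145]
   (229.3939393939394, 199.3939393939394) [0.6762 0.2238]
   (223.63636363636363, 220.9090909090909) [0.6233 0.2347]
t 425 mid [0.7052 0.2424] dir deg -85.29394462264833 len 0.0882335847410193 wid 0.05125060070844199
t 39 mid [0.6725 0.2772] dir deg 18.41342173252111 len 0.02445095904201277 wid 0.014947917129424839
t 176 mid [0.6177 0.2513] dir deg 4.099348446235332 len 0.1269321721516813 wid 0.03099196530355221
t 125 mid [0.6162 0.2201] dir deg 4.667994289231398 len 0.12476832295384263 wid 0.005767534959560479
t 27 mid [0.6721 0.2035] dir deg -45.109600867118274 len 0.016840792954671075 wid 0.01360650817136821
t 73 mid [0.559  0.2702] dir deg 8.825254043317631 len 0.039821103627797366 wid 0.018379995553550722
t 59 mid [0.5608 0.1942] dir deg -0.6414589834992546 len 0.028537539887870285 wid 0.014563704812396615
```

Run:
```python
from h import *
plan([.4145,.1865,.10],-.18)
```

```text
turn [ 0.0001  0.0001 -0.0199] deg 1.1423630991126335 shift after turn [-0.08    0.0397  0.3506] shift w/o turn [-0.0792  0.0413  0.3507] len 0.36185103835857596
```

carry_out:
  translation:
    - [0,0,0]
    - [-0.04,0.02,0]
    - [-0.04,0.0197,0]
    - [0,0,0.045]
    - [0,0,0.045]
    - [0,0,0.045]
    - [0,0,0.045]
    - [0,0,0.045]
    - [0,0,0.045]
    - [0,0,0.03]
  turn:
    - [0,0,-0.02]
    - [0,0,0]
    - [0,0,0]
    - [0,0,0]
    - [0,0,0]
    - [0,0,0]
    - [0,0,0]
    - [0,0,0]
    - [0,0,0]
    - [0,0,0]
  gripper: [-1,-1,-1,-1,-1,-1,-1,-1,-1,-1]

```text
time: 6.2
tool_pos: [0.4132, 0.1861, 0.1481]
tool_rot: [3.14, 0.003, -0.179]
contact_force: [0.6, 0.1, 0.1]
opening: 0.0917
```

Run:
```python
from h import *
w=read_camera("wrist"); save(w,"w2"); print(robot.observe()["tool_pos"],robot.observe()["tool_rot"],robot.observe()["contact_force"])
for k in("mallet","mallet_grip"):
  a=nets.tip_of(w,k)
  if a: print(k,a[0]["pixel"],a[0]["score"],atz(w,a[0]["pixel"],.04))
print(proj(w,[.4145,.1865,.052]))
plan([.4145,.1865,.024],-.18)
```

```text
[0.4111 0.1855 0.1446] [ 3.1375  0.0086 -0.1792] [-2.5237 -1.9872 -4.803 ]
mallet [333.7, 267.4] 0.77 [0.4101 0.1574 0.04  ]
mallet_grip [333.1, 227.0] 0.55 [0.4148 0.1856 0.04  ]
[332.5052 231.3901]
turn [0.0016 0.0032 0.0005] deg 0.20743584649852717 shift after turn [ 0.0007 -0.0003  0.1259] shift w/o turn [ 0.0011 -0.0005  0.1259] len 0.12586659055011118
```

View pics/w2.png

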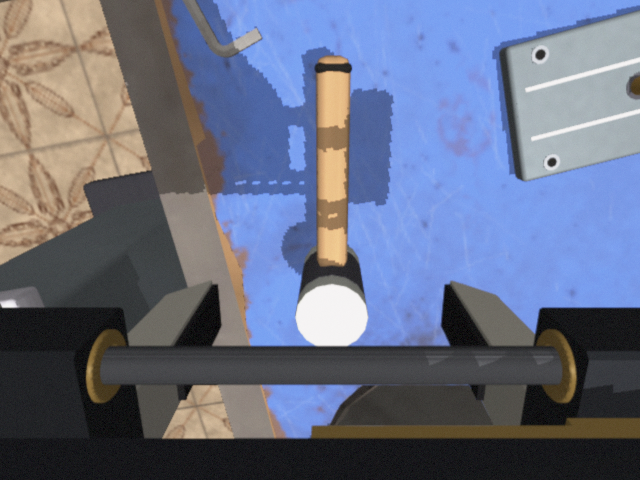

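The handle is upright at col 333, midway between the fingers, and the head is at (331,316), so it is lined up. The force reading has risen a little, so I'll check that at rest before descending.

carry_out:
  translation:
    - [0,0,0]
    - [0,0,0]
    - [0,0,0]
  turn:
    - [0,0,0]
    - [0,0,0]
    - [0,0,0]
  gripper: [-1,-1,-1]

```text
time: 6.65
tool_pos: [0.4155, 0.1868, 0.1522]
tool_rot: [-3.14, -0.003, -0.18]
contact_force: [-0.1, -0.1, 0.1]
opening: 0.0914
```

Run:
```python
from h import *
o=robot.observe();print(o)
plan([.4145,.1865,.024],-.18)
```

```text
{'time': 6.65, 'qpos': array([ 0.254 ,  0.2961,  1.8203, -0.0001,  1.0219,  0.4338]), 'qvel': array([ 0.0005,  0.0042,  0.0111, -0.0016, -0.0033, -0.0002]), 'joint_efforts': array([ -0.0145, -37.1661, -21.0932,   0.0758,  -0.0067,  -0.0019]), 'tool_pos': array([0.4155, 0.1868, 0.1522]), 'tool_rot': array([-3.1403, -0.003 , -0.1798]), 'contact_force': array([-0.0637, -0.099 ,  0.0676]), 'torque': array([-0.0522, -0.0916,  0.0015]), 'opening': 0.09143297860546157}
turn [-0.0013 -0.003   0.0002] deg 0.1859942056883721 shift after turn [-0.0009  0.0004  0.1282] shift w/o turn [-0.0013  0.0006  0.1282] len 0.1282267355509877
```

carry_out:
  translation:
    - [0,0,0.03]
    - [0,0,0.03]
    - [0,0,0.03]
    - [0,0,0.025]
    - [0,0,0.013]
    - [0,0,0]
    - [0,0,0]
    - [0,0,0]
    - [0,0,0]
    - [0,0,0]
  turn:
    - [0,0,0]
    - [0,0,0]
    - [0,0,0]
    - [0,0,0]
    - [0,0,0]
    - [0,0,0]
    - [0,0,0]
    - [0,0,0]
    - [0,0,0]
    - [0,0,0]
  gripper: [-1,-1,-1,-1,-1,-1,1,1,1,1]
  squeeze: 60

```text
time: 7.65
tool_pos: [0.415, 0.1866, 0.0234]
tool_rot: [-3.141, -0.001, -0.18]
contact_force: [-0.3, 0.5, 0.3]
opening: 0.0645
```

carry_out:
  translation:
    - [0,0,0]
    - [0,0,0]
    - [0,0,0]
    - [0,0,0]
  turn:
    - [0,0,0]
    - [0,0,0]
    - [0,0,0]
    - [0,0,0]
  gripper: [1,1,1,1]

```text
time: 8.05
tool_pos: [0.4145, 0.1865, 0.0227]
tool_rot: [3.141, 0.0, -0.18]
contact_force: [0.3, 0.1, 0.1]
opening: 0.0325
```

Still closing. I'll give it more rows, then lift a little.

carry_out:
  translation:
    - [0,0,0]
    - [0,0,0]
    - [0,0,0]
    - [0,0,0]
    - [0,0,0]
    - [0,0,0]
    - [0,0,-0.02]
    - [0,0,-0.03]
    - [0,0,-0.03]
    - [0,0,0]
  turn:
    - [0,0,0]
    - [0,0,0]
    - [0,0,0]
    - [0,0,0]
    - [0,0,0]
    - [0,0,0]
    - [0,0,0]
    - [0,0,0]
    - [0,0,0]
    - [0,0,0]
  gripper: [1,1,1,1,1,1,1,1,1,1]

```text
time: 9.05
tool_pos: [0.4168, 0.1871, 0.1057]
tool_rot: [-3.139, -0.006, -0.18]
contact_force: [0.8, -1.0, -3.4]
opening: 0.0195
```

Run:
```python
from h import *
w=read_camera("wrist"); save(w,"w3"); o=robot.observe(); print(o["tool_pos"],o["tool_rot"],o["contact_force"],o["torque"],o["opening"])
T=o["tool_pos"]; h=np.array([-np.sin(o["tool_rot"][2]),np.cos(o["tool_rot"][2])])
# expected px of head top centre and handle end, if untilted
g=T[2]+.017 # handle centre
print(proj(w,[*(T[:2]-.045*h),g+.04]),proj(w,[*(T[:2]+.103*h),g+.012]))
f=np.radians(4.2); yaw=f  # jaw axis along fixture x
for y in(-.18,f):
    hh=np.array([-np.sin(y),np.cos(y)]); plan([*(np.array([.6248,.2360])+.045*hh),.12],y)
```

```text
[0.4156 0.1868 0.1038] [-3.14   -0.0035 -0.18  ] [-0.1909  0.4093 -3.1298] [ 0.1123 -0.1223  0.0078] 0.01988692669217028
[328.0924 511.0333] [326.5576  17.6988]
turn [-0.0016 -0.0035  0.    ] deg 0.21908070642993882 shift after turn [ 0.197  -0.1309 -0.0162] shift w/o turn [ 0.1971 -0.1309 -0.0153] len 0.23710340522675086
turn [-0.0011 -0.0037 -0.2533] deg 14.512902551762899 shift after turn [ 0.2123 -0.0788 -0.0162] shift w/o turn [ 0.1858 -0.1295 -0.0153] len 0.22699605970331188
```

View pics/w3.png

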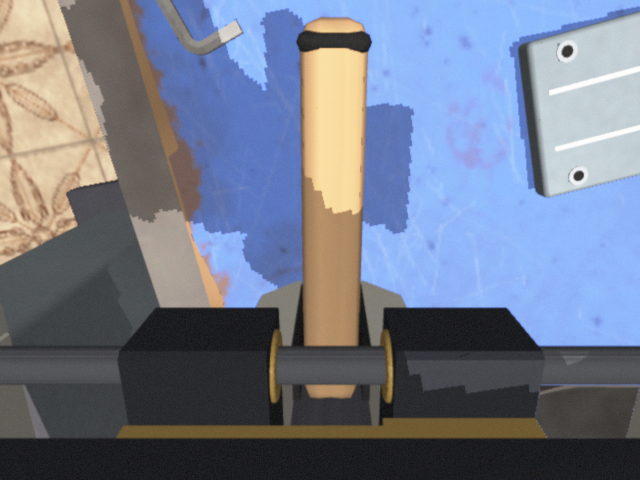

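The mallet hangs level in the grip: the handle end is at row 20, as predicted. Moving over the pin now, with the jaw axis turned along the fixture's x.

carry_out:
  translation:
    - [0,0,-0.015]
    - [0,0,0]
    - [0.0425,-0.0158,0]
    - [0.0425,-0.0158,0]
    - [0.0425,-0.0158,0]
    - [0.0425,-0.0158,0]
    - [0.0423,-0.0156,0]
    - [0,0,0]
    - [0,0,0]
    - [0,0,0]
  turn:
    - [0,0,-0.127]
    - [0,0,-0.1265]
    - [0,0,0]
    - [0,0,0]
    - [0,0,0]
    - [0,0,0]
    - [0,0,0]
    - [0,0,0]
    - [0,0,0]
    - [0,0,0]
  gripper: [1,1,1,1,1,1,1,1,1,1]

```text
time: 10.1
tool_pos: [0.6188, 0.2801, 0.1158]
tool_rot: [3.141, 0.004, 0.073]
contact_force: [-0.4, -0.6, -1.4]
opening: 0.0198
```

Run:
```python
from h import *
w=read_camera("wrist"); t=read_camera("top"); save(t,"t4")
o=robot.observe(); print(o["tool_pos"],o["tool_rot"],o["contact_force"],o["torque"],o["opening"])
plan([.6215,.2809,.058],np.radians(4.2))
s=read_camera("side")
A=cv2.resize(t["img"][150:280,140:300],None,fx=3,fy=3); B=cv2.resize(s["img"][170:300,140:300],None,fx=3,fy=3)
cv2.imwrite("pics/m4.png",cv2.cvtColor(np.vstack([A,B])[:, :],cv2.COLOR_RGB2BGR)[:600*2]) if 0 else cv2.imwrite("pics/m4.png",cv2.cvtColor(np.hstack([cv2.resize(A,(400,325)),cv2.resize(B,(400,325))]),cv2.COLOR_RGB2BGR))
```

```text
[0.6194 0.2802 0.1174] [3.1412 0.0013 0.0734] [-0.2014  0.3404 -2.1604] [ 0.0542 -0.1156  0.024 ] 0.01974505304821506
turn [0.0004 0.0013 0.0001] deg 0.07788034745201794 shift after turn [ 0.0022 -0.0005  0.0594] shift w/o turn [ 0.0023 -0.0005  0.0594] len 0.05947086316044916
```

View pics/m4.png

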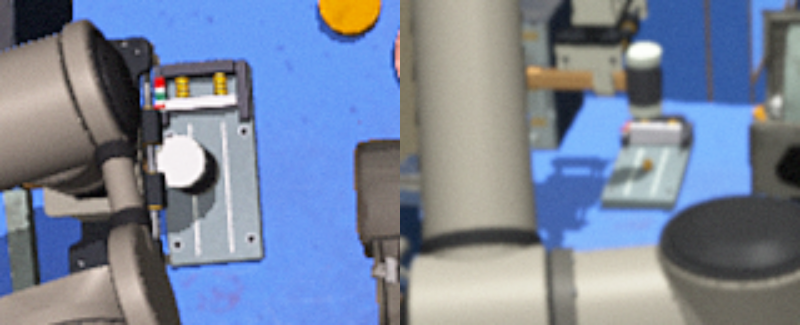

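The head is over the lane and near the pin, within about 5 mm. It needs to be within 16 mm. I'll trim slightly and descend.

carry_out:
  translation:
    - [0.004,-0.002,0]
    - [0,0,0.025]
    - [0,0,0.02]
    - [0,0,0.012]
    - [0,0,0]
    - [0,0,0]
  turn:
    - [0,0,0]
    - [0,0,0]
    - [0,0,0]
    - [0,0,0]
    - [0,0,0]
    - [0,0,0]
  gripper: [1,1,1,1,1,1]

```text
time: 10.85
tool_pos: [0.6248, 0.2831, 0.0614]
tool_rot: [-3.141, -0.001, 0.073]
contact_force: [-0.2, -0.7, -2.4]
opening: 0.0196
```

carry_out:
  translation:
    - [0,0,0.003]
    - [0,0,0.003]
    - [0,0,0.002]
    - [0,0,0]
    - [0,0,0]
  turn:
    - [0,0,0]
    - [0,0,0]
    - [0,0,0]
    - [0,0,0]
    - [0,0,0]
  gripper: [1,1,1,1,1]

```text
time: 11.35
tool_pos: [0.6244, 0.283, 0.0527]
tool_rot: [3.142, -0.0, 0.073]
contact_force: [0.0, 0.5, -2.9]
opening: 0.0197
```

Run:
```python
from h import *
o=robot.observe(); print(o["tool_pos"],o["tool_rot"],o["contact_force"],o["torque"],o["opening"])
```

```text
[0.6244 0.283  0.0527] [ 3.1415 -0.      0.0735] [ 0.0497  0.5051 -2.8908] [ 0.0625 -0.1089 -0.01  ] 0.019704218879080863
```

carry_out:
  translation:
    - [0,0,0.002]
    - [0,0,0.002]
    - [0,0,0.002]
    - [0,0,0]
    - [0,0,0]
  turn:
    - [0,0,0]
    - [0,0,0]
    - [0,0,0]
    - [0,0,0]
    - [0,0,0]
  gripper: [1,1,1,1,1]

```text
time: 11.85
tool_pos: [0.6246, 0.2831, 0.0471]
tool_rot: [-3.141, -0.001, 0.074]
contact_force: [-1.3, 1.1, 1.9]
opening: 0.0198
```

carry_out:
  translation:
    - [0,0,0.002]
    - [0,0,0.002]
    - [0,0,0]
    - [0,0,0]
  turn:
    - [0,0,0]
    - [0,0,0]
    - [0,0,0]
    - [0,0,0]
  gripper: [1,1,1,1]

```text
time: 12.25
tool_pos: [0.6245, 0.2831, 0.0425]
tool_rot: [-3.142, -0.0, 0.074]
contact_force: [0.4, 1.4, 1.8]
opening: 0.0197
```

carry_out:
  translation:
    - [0,0,0.002]
    - [0,0,0.002]
    - [0,0,0]
    - [0,0,0]
  turn:
    - [0,0,0]
    - [0,0,0]
    - [0,0,0]
    - [0,0,0]
  gripper: [1,1,1,1]

```text
time: 12.65
tool_pos: [0.6245, 0.283, 0.0386]
tool_rot: [-3.142, -0.0, 0.074]
contact_force: [0.1, 1.4, 2.1]
opening: 0.0198
```

carry_out:
  translation:
    - [0,0,0.0015]
    - [0,0,0]
    - [0,0,0]
  turn:
    - [0,0,0]
    - [0,0,0]
    - [0,0,0]
  gripper: [1,1,1]

```text
time: 12.95
tool_pos: [0.6246, 0.2832, 0.0385]
tool_rot: [-3.141, -0.001, 0.074]
contact_force: [-2.0, 0.5, 9.4]
opening: 0.0197
```

carry_out:
  translation:
    - [0,0,0.001]
    - [0,0,0.001]
    - [0,0,0]
    - [0,0,0]
  turn:
    - [0,0,0]
    - [0,0,0]
    - [0,0,0]
    - [0,0,0]
  gripper: [1,1,1,1]

```text
time: 13.35
tool_pos: [0.6246, 0.2834, 0.0383]
tool_rot: [-3.141, -0.002, 0.074]
contact_force: [-5.8, 1.0, 19.8]
opening: 0.0194
```

Run:
```python
from h import *
o=robot.observe(); print(o["tool_pos"],o["tool_rot"],o["contact_force"],o["torque"],o["opening"])
```

```text
[0.6246 0.2834 0.0383] [-3.1412 -0.0019  0.0737] [-5.7965  0.9859 19.7618] [-0.3735  1.0281 -0.0536] 0.019380557732819038
```

The mallet is seated on the bed: TCP height 0.0383 matches the face at bed level, and the push was 20 N. Lifting now, then back towards the mallet's place.

carry_out:
  translation:
    - [0,0,-0.03]
    - [0,0,-0.04]
    - [0,0,-0.04]
    - [-0.0433,0.0162,-0.02]
    - [-0.0433,0.0162,-0.02]
    - [-0.0433,0.0162,-0.02]
    - [-0.0433,0.0162,-0.02]
    - [-0.0433,0.0162,0]
    - [0,0,0]
    - [0,0,0]
  turn:
    - [0,0,0]
    - [0,0,0]
    - [0,0,0]
    - [0,0,0]
    - [0,0,0]
    - [0,0,0]
    - [0,0,0]
    - [0,0,0]
    - [0,0,0.127]
    - [0,0,0.1265]
  gripper: [1,1,1,1,1,1,1,1,1,1]

```text
time: 14.35
tool_pos: [0.4137, 0.1859, 0.2242]
tool_rot: [3.14, 0.001, -0.186]
contact_force: [0.8, 0.3, -1.0]
opening: 0.0196
```

carry_out:
  translation:
    - [0,0,0]
    - [0,0,0]
    - [0,0,0]
  turn:
    - [0,0,0]
    - [0,0,0]
    - [0,0,0]
  gripper: [1,1,1]

```text
time: 14.65
tool_pos: [0.4155, 0.1868, 0.2241]
tool_rot: [3.141, 0.001, -0.178]
contact_force: [-0.1, 0.2, -2.5]
opening: 0.0195
```

Run:
```python
from h import *
w=read_camera("wrist"); t=read_camera("top")
o=robot.observe(); print(o["tool_pos"],o["tool_rot"],o["contact_force"],o["torque"],o["opening"])
plan([.4145,.1865,.060],-.18)
print("pin px",proj(w,[.6248,.236,.016]))
A=w["img"]; 
B=cv2.resize(t["img"][170:270,180:270],(400,440),interpolation=cv2.INTER_CUBIC)
cv2.imwrite("pics/m5.png",cv2.cvtColor(np.hstack([cv2.resize(A,(400,300)),B[:300]]),cv2.COLOR_RGB2BGR))
u,v=[int(x) for x in proj(w,[.6248,.236,.016])]
c=A[max(0,v-75):v+75,max(0,min(u-100,440)):][:, :200]
cv2.imwrite("pics/m5.png",cv2.cvtColor(np.hstack([cv2.resize(A,(400,300)),cv2.resize(c,(400,300))]),cv2.COLOR_RGB2BGR))
```

```text
[0.4156 0.1868 0.2242] [ 3.1411  0.0007 -0.1785] [ 1.2634  0.2553 -2.7239] [ 0.0776 -0.0435 -0.0022] 0.019793008905915815
turn [0.0005 0.0007 0.0015] deg 0.09919046048498774 shift after turn [-0.0011  0.0005  0.1642] shift w/o turn [-0.0009  0.0004  0.1642] len 0.16420724141161244
pin px [571.2616  90.9568]
```

View pics/m5.png

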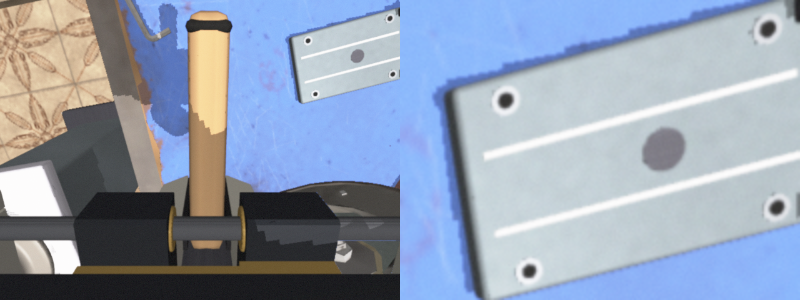

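The pin now shows as a flush dark disc at (572,90), where I predicted it, with no brass standing up. Setting the mallet down.

carry_out:
  translation:
    - [0,0,0.04]
    - [0,0,0.045]
    - [0,0,0.045]
    - [0,0,0.035]
    - [0,0,0.02]
    - [0,0,0.01]
    - [0,0,0.004]
    - [0,0,0.001]
    - [0,0,0]
    - [0,0,0]
  turn:
    - [0,0,0]
    - [0,0,0]
    - [0,0,0]
    - [0,0,0]
    - [0,0,0]
    - [0,0,0]
    - [0,0,0]
    - [0,0,0]
    - [0,0,0]
    - [0,0,0]
  gripper: [1,1,1,1,1,1,1,1,1,1]

```text
time: 15.75
tool_pos: [0.4163, 0.1871, 0.0255]
tool_rot: [-3.141, -0.002, -0.18]
contact_force: [0.5, 0.8, -2.7]
opening: 0.0198
```

carry_out:
  translation:
    - [0,0,0.001]
    - [0,0,0.001]
    - [0,0,0.0005]
    - [0,0,0]
  turn:
    - [0,0,0]
    - [0,0,0]
    - [0,0,0]
    - [0,0,0]
  gripper: [1,1,1,1]

```text
time: 16.15
tool_pos: [0.4159, 0.187, 0.0226]
tool_rot: [-3.141, -0.001, -0.18]
contact_force: [-0.4, 0.5, 4.2]
opening: 0.0197
```

carry_out:
  translation:
    - [0,0,0]
    - [0,0,0]
    - [0,0,0]
    - [0,0,0]
    - [0,0,0]
    - [0,0,0]
    - [0,0,0]
    - [0,0,-0.03]
    - [0,0,-0.045]
    - [0,0,-0.045]
  turn:
    - [0,0,0]
    - [0,0,0]
    - [0,0,0]
    - [0,0,0]
    - [0,0,0]
    - [0,0,0]
    - [0,0,0]
    - [0,0,0]
    - [0,0,0]
    - [0,0,0]
  gripper: [-1,-1,-1,-1,-1,-1,-1,-1,-1,-1]

```text
time: 17.15
tool_pos: [0.415, 0.1866, 0.1431]
tool_rot: [3.141, 0.002, -0.18]
contact_force: [1.2, 0.3, -0.2]
opening: 0.0908
```

carry_out:
  translation:
    - [0,0,-0.045]
    - [0,0,-0.045]
    - [0,0,-0.045]
    - [0,0,-0.045]
    - [0,0,0]
    - [0,0,0]
  turn:
    - [0,0,0]
    - [0,0,0]
    - [0,0,0]
    - [0,0,0]
    - [0,0,0]
    - [0,0,0]
  gripper: [-1,-1,-1,-1,-1,-1]

```text
time: 17.75
tool_pos: [0.4157, 0.1869, 0.3226]
tool_rot: [-3.141, -0.002, -0.18]
contact_force: [-0.4, 0.1, -1.1]
opening: 0.0917
```

Run:
```python
from h import *
w=read_camera("wrist"); t=read_camera("top"); s=read_camera("side")
o=robot.observe(); print(o["time"],o["qpos"],o["tool_pos"],o["contact_force"],o["opening"])
for n,p in(("w",w),("t",t),("s",s)):
    for k,z in(("mallet",0),("dressing_stick",0)):
        a=nets.tip_of(p,k)
        if a: print(n,k,round(a[0]["score"],2),a[0]["pixel"],atz(p,a[0]["pixel"],z))
    for a in mask(p,"dressing_stick")[:1]:
        m=a["region"]; ys,xs=np.nonzero(m); X=np.array([atz(p,(x,y),.022)[:2] for x,y in zip(xs,ys)]); c=X.mean(0); v=np.linalg.svd(X-c)[2]; v0=v[0]*np.sign(v[0,0])
        print(n,"stick mask",a["score"],c,"deg",np.degrees(np.arctan2(v0[1],v0[0])),np.ptp((X-c)@v[0]),np.ptp((X-c)@v[1]))
plan([.549,.41,.25],np.radians(97))
```

```text
17.9 [ 0.2541  0.1519  1.5203 -0.0001  1.4727  0.4341] [0.4149 0.1867 0.3205] [-0.0114  0.1318  0.198 ] 0.0919573566838407
w mallet 0.69 [331.4, 211.2] [0.4094 0.141  0.    ]
w dressing_stick 0.36 [590.7, 71.6] [0.7079 0.2421 0.    ]
t mallet 0.89 [260.8, 313.0] [0.4061 0.1488 0.    ]
t dressing_stick 0.75 [153.0, 252.9] [0.5496 0.4083 0.    ]
t stick mask 0.84 [0.5505 0.4111] deg 7.061321348560878 0.1268141292369105 0.026653434407818595
turn [-0.0001  0.0004 -1.8729] deg 107.31211423633034 shift after turn [0.2052 0.1596 0.0719] shift w/o turn [ 0.0913 -0.2434  0.0719] len 0.2697421171518486
```

The mallet stands where it was. Next, over the stick, turning so the wrist camera trails behind it.

carry_out:
  translation:
    - [0.0137,-0.047,0.012]
    - [0.0137,-0.047,0.012]
    - [0.0137,-0.047,0.012]
    - [0.0137,-0.047,0.012]
    - [0.0137,-0.047,0.012]
    - [0,0,0]
    - [0,0,0]
    - [0,0,0]
    - [0,0,0]
    - [0,0,0]
  turn:
    - [0,0,0]
    - [0,0,0]
    - [0,0,0]
    - [0,0,0]
    - [0,0,0]
    - [0,0,-0.144]
    - [0,0,-0.144]
    - [0,0,-0.144]
    - [0,0,-0.144]
    - [0,0,-0.144]
  gripper: [-1,-1,-1,-1,-1,-1,-1,-1,-1,-1]

```text
time: 19.35
tool_pos: [0.5242, 0.4041, 0.2622]
tool_rot: [3.142, 0.001, 0.546]
contact_force: [0.8, 1.0, 0.5]
opening: 0.092
```

carry_out:
  translation:
    - [0,0,0]
    - [0,0,0]
    - [0,0,0]
    - [0,0,0]
    - [0,0,0]
    - [0,0,0]
    - [0,0,0]
    - [0,0,0]
    - [0,0,0]
    - [0,0,0]
  turn:
    - [0,0,-0.144]
    - [0,0,-0.144]
    - [0,0,-0.144]
    - [0,0,-0.144]
    - [0,0,-0.144]
    - [0,0,-0.144]
    - [0,0,-0.144]
    - [0,0,-0.144]
    - [0,0,0]
    - [0,0,0]
  gripper: [-1,-1,-1,-1,-1,-1,-1,-1,-1,-1]

```text
time: 20.35
tool_pos: [0.5242, 0.4041, 0.2624]
tool_rot: [-3.141, 0.0, 1.688]
contact_force: [-0.7, 0.0, -0.3]
opening: 0.0916
```

Run:
```python
from h import *
w=read_camera("wrist"); save(w,"w6")
o=robot.observe(); print(o["time"],o["qpos"],o["tool_pos"],o["tool_rot"],o["contact_force"])
a=nets.tip_of(w,"dressing_stick")
if a: print(round(a[0]["score"],2),a[0]["pixel"],atz(w,a[0]["pixel"],0))
for a in mask(w,"dressing_stick")[:1]:
    m=a["region"]; ys,xs=np.nonzero(m); X=np.array([atz(w,(x,y),.022)[:2] for x,y in zip(xs,ys)]); c=X.mean(0); v=np.linalg.svd(X-c,full_matrices=False)[2]; v0=v[0]*np.sign(v[0,0])
    print("mask",a["score"],a["pixel"],c,"deg",np.degrees(np.arctan2(v0[1],v0[0])),np.ptp((X-c)@v[0]),np.ptp((X-c)@v[1]))
a=nets.tip_of(w,"fence_face"); 
if a: print("fence",a[0]["score"],a[0]["pixel"],atz(w,a[0]["pixel"],.0295))
```

```text
20.4 [ 0.541   0.5871  1.0294 -0.0001  1.5252 -1.1474] [0.5242 0.404  0.2624] [-3.1415  0.0002  1.6884] [ 0.2695  1.0922 -0.0537]
0.89 [334.8, 208.9] [0.5517 0.4107 0.    ]
mask 0.58 [337.0, 205.9] [0.5458 0.4137] deg 6.800104997656827 0.13026315075515937 0.021560566359894805
```

View pics/w6.png

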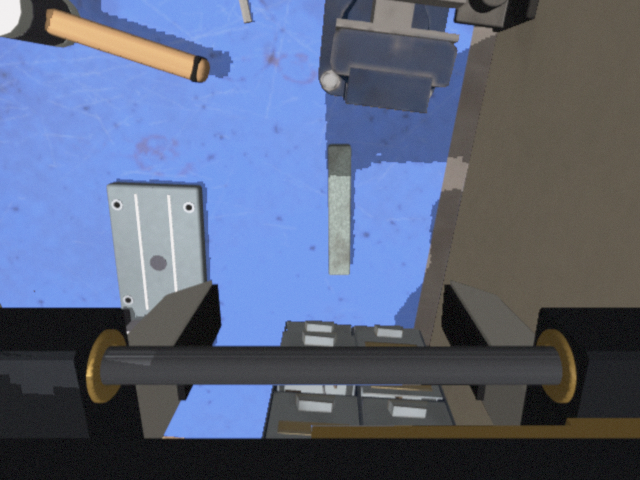

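The stick lies straight up the image, from (339,146) to (339,273), so it is aligned with the tool. The mask measures 130 x 22 mm, as it should. Descending to grip it 15 mm behind its centre.

carry_out:
  translation:
    - [0.006,0.0086,0.02]
    - [0,0,0.04]
    - [0,0,0.045]
    - [0,0,0.045]
    - [0,0,0.045]
    - [0,0,0.03]
    - [0,0,0.017]
    - [0,0,0.008]
    - [0,0,0.004]
    - [0,0,0]
  turn:
    - [0,0,0]
    - [0,0,0]
    - [0,0,0]
    - [0,0,0]
    - [0,0,0]
    - [0,0,0]
    - [0,0,0]
    - [0,0,0]
    - [0,0,0]
    - [0,0,0]
  gripper: [-1,-1,-1,-1,-1,-1,-1,-1,-1,-1]

```text
time: 21.55
tool_pos: [0.5324, 0.4112, 0.0091]
tool_rot: [3.141, -0.0, 1.692]
contact_force: [-0.2, -0.1, -0.5]
opening: 0.0918
```

carry_out:
  translation:
    - [0,0,0]
    - [0,0,0]
    - [0,0,0]
    - [0,0,0]
    - [0,0,0]
    - [0,0,0]
    - [0,0,0]
    - [0,0,0]
    - [0,0,0]
    - [0,0,0]
  turn:
    - [0,0,0]
    - [0,0,0]
    - [0,0,0]
    - [0,0,0]
    - [0,0,0]
    - [0,0,0]
    - [0,0,0]
    - [0,0,0]
    - [0,0,0]
    - [0,0,0]
  gripper: [1,1,1,1,1,1,1,1,1,1]
  squeeze: 50

```text
time: 22.55
tool_pos: [0.532, 0.4111, 0.0085]
tool_rot: [3.142, -0.0, 1.692]
contact_force: [0.5, 0.9, 0.2]
opening: 0.0215
```

The grip is a little shallow, so I'll reopen slightly, go 5 mm lower and regrip.

carry_out:
  translation:
    - [0,0,0]
    - [0,0,0]
    - [0,0,0.003]
    - [0,0,0.002]
    - [0,0,0]
    - [0,0,0]
    - [0,0,0]
    - [0,0,0]
    - [0,0,0]
    - [0,0,0]
  turn:
    - [0,0,0]
    - [0,0,0]
    - [0,0,0]
    - [0,0,0]
    - [0,0,0]
    - [0,0,0]
    - [0,0,0]
    - [0,0,0]
    - [0,0,0]
    - [0,0,0]
  gripper: [0.3,0.3,0.3,0.3,1,1,1,1,1,1]
  squeeze: 50

```text
time: 23.55
tool_pos: [0.5319, 0.411, 0.0034]
tool_rot: [-3.141, 0.0, 1.692]
contact_force: [-0.3, -0.4, -1.8]
opening: 0.0214
```

carry_out:
  translation:
    - [0,0,0]
    - [0,0,0]
    - [0,0,-0.03]
    - [0,0,-0.045]
    - [0,0,-0.045]
    - [0,0,0]
    - [0,0,0]
  turn:
    - [0,0,0]
    - [0,0,0]
    - [0,0,0]
    - [0,0,0]
    - [0,0,0]
    - [0,0,0]
    - [0,0,0]
  gripper: [1,1,1,1,1,1,1]

```text
time: 24.25
tool_pos: [0.5324, 0.4113, 0.1249]
tool_rot: [3.139, -0.001, 1.692]
contact_force: [0.4, -0.2, -2.1]
opening: 0.0218
```

Run:
```python
from h import *
w=read_camera("wrist"); save(w,"w7")
o=robot.observe(); print(o["time"],o["tool_pos"],o["tool_rot"],o["contact_force"],o["opening"])
a=mask(w,"dressing_stick")[0]; m=a["region"]; z=o["tool_pos"][2]-.0035
ys,xs=np.nonzero(m); X=np.array([atz(w,(x,y),z+.022)[:2] for x,y in zip(xs,ys)]); d=X-o["tool_pos"][:2]; yw=o["tool_rot"][2]
L=d@[np.sin(yw),-np.cos(yw)]; W=d@[np.cos(yw),np.sin(yw)]
print("stick rel tool: along",L.min(),L.max(),"across",W.min(),W.max(), a["score"]); f=ys<np.quantile(ys,.2); print(W[f].mean())
f=np.radians(4.2); c=np.array([.6248,.236])+(.015-.015-.010-.015-.0)*np.array([np.cos(f),np.sin(f)])
print("target tcp",c); plan([*c,.12],f+np.pi/2)
```

```text
24.3 [0.5315 0.4107 0.123 ] [-3.1406  0.0005  1.692 ] [ 0.3341 -0.4872 -2.604 ] 0.021566616659793376
stick rel tool: along -0.04970151605521603 0.04728567249033571 across -0.011360045037544154 0.010858574141576328 0.69
-0.00024973108535927607
target tcp [0.5999 0.2342]
turn [-0.0027  0.0014  0.0479] deg 2.749047640926305 shift after turn [-0.1809  0.0556  0.0019] shift w/o turn [-0.1833  0.0469  0.002 ] len 0.18923993674383735
```

The stick is held squarely, with its rear end 49.7 mm behind the tool, so its centre is 15.3 mm ahead. Moving above the lane with about 12 mm gap to the fence.

carry_out:
  translation:
    - [0,0,0]
    - [-0.0452,0.0135,0]
    - [-0.0452,0.0135,0]
    - [-0.0452,0.0135,0]
    - [-0.0452,0.0135,0]
    - [0,0,0.01]
    - [0,0,0.02]
    - [0,0,0]
    - [0,0,0]
  turn:
    - [0,0,0.048]
    - [0,0,0]
    - [0,0,0]
    - [0,0,0]
    - [0,0,0]
    - [0,0,0]
    - [0,0,0]
    - [0,0,0]
    - [0,0,0]
  gripper: [1,1,1,1,1,1,1,1,1]

```text
time: 25.25
tool_pos: [0.5981, 0.235, 0.0921]
tool_rot: [-3.138, 0.001, 1.645]
contact_force: [-0.3, 0.2, -2.5]
opening: 0.0217
```

Run:
```python
from h import *
w=read_camera("wrist"); save(w,"w8"); t=read_camera("top"); save(t,"t8")
o=robot.observe(); print(o["time"],o["tool_pos"],o["tool_rot"],o["contact_force"],o["opening"])
f=np.radians(4.2); plan([*(np.array([.6248,.236])-.0275*np.array([np.cos(f),np.sin(f)])),.021],f+np.pi/2)
B=t["img"][150:270,175:275]
cv2.imwrite("pics/m8.png",cv2.cvtColor(np.hstack([cv2.resize(w["img"],(420,315)),cv2.resize(B,(262,315),interpolation=cv2.INTER_CUBIC)]),cv2.COLOR_RGB2BGR))
```

```text
25.35 [0.5991 0.2354 0.0938] [3.1413 0.     1.645 ] [-0.0385 -0.9261 -2.485 ] 0.02139009170216524
turn [0.0003 0.     0.0009] deg 0.05487848685293665 shift after turn [-0.0013 -0.0018  0.0728] shift w/o turn [-0.0013 -0.0018  0.0728] len 0.072845379840221
```

View pics/m8.png

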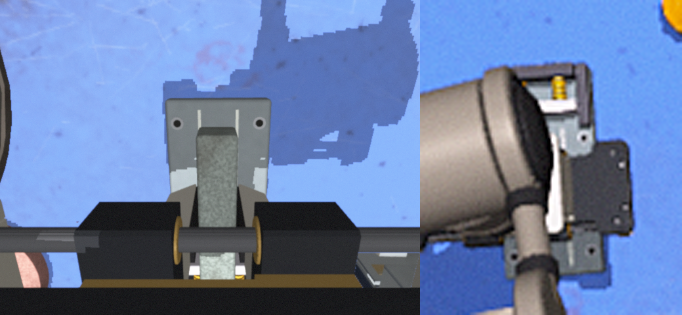

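The stick sits between the white lines: it spans cols 197–236, with the lines at 199 and 238. The fence edge shows at row 272. Lowering onto the bed.

carry_out:
  translation:
    - [-0.001,-0.0018,0.02]
    - [0,0,0.025]
    - [0,0,0.017]
    - [0,0,0.008]
    - [0,0,0.002]
    - [0,0,0]
    - [0,0,0]
  turn:
    - [0,0,0]
    - [0,0,0]
    - [0,0,0]
    - [0,0,0]
    - [0,0,0]
    - [0,0,0]
    - [0,0,0]
  gripper: [1,1,1,1,1,1,1]

```text
time: 26.05
tool_pos: [0.5982, 0.2339, 0.0229]
tool_rot: [3.139, -0.0, 1.644]
contact_force: [-0.6, -0.3, -1.9]
opening: 0.0217
```

carry_out:
  translation:
    - [0,0,0.001]
    - [0,0,0.001]
    - [0,0,0]
    - [0,0,0]
  turn:
    - [0,0,0]
    - [0,0,0]
    - [0,0,0]
    - [0,0,0]
  gripper: [1,1,1,1]

```text
time: 26.45
tool_pos: [0.5974, 0.2335, 0.0197]
tool_rot: [3.141, 0.0, 1.644]
contact_force: [-0.2, 0.0, -1.1]
opening: 0.0216
```

carry_out:
  translation:
    - [0,0,0.0005]
    - [0,0.004,0]
    - [0,0.004,0]
    - [0,0.004,0]
    - [0,0.002,0]
    - [0,0,0]
    - [0,0,0]
  turn:
    - [0,0,0]
    - [0,0,0]
    - [0,0,0]
    - [0,0,0]
    - [0,0,0]
    - [0,0,0]
    - [0,0,0]
  gripper: [1,1,1,1,1,1,1]

```text
time: 27.15
tool_pos: [0.6109, 0.2346, 0.0192]
tool_rot: [-3.14, 0.0, 1.644]
contact_force: [-4.0, -0.1, 3.9]
opening: 0.0218
```

Run:
```python
from h import *
o=robot.observe(); print(o["time"],o["tool_pos"],o["tool_rot"],o["contact_force"],o["opening"])
f=np.radians(4.2); u=np.array([np.cos(f),np.sin(f)]); d=o["tool_pos"][:2]-[.6248,.236]; print("along from touch",d@u+.0153,"lateral",d@[-u[1],u[0]],"F along",o["contact_force"][:2]@u)
```

```text
27.15 [0.6109 0.2346 0.0192] [-3.1401  0.0002  1.6441] [-3.9673 -0.1052  3.8687] 0.02178259234133193
along from touch 0.0012861343579788648 lateral -0.0004222356327504464 F along -3.9643652937395113
```

carry_out:
  translation:
    - [0,0.002,-0.0003]
    - [0,0.002,0]
    - [0,0.002,0]
    - [0,0,0]
    - [0,0,0]
  turn:
    - [0,0,0]
    - [0,0,0]
    - [0,0,0]
    - [0,0,0]
    - [0,0,0]
  gripper: [1,1,1,1,1]

```text
time: 27.65
tool_pos: [0.6155, 0.2349, 0.0192]
tool_rot: [-3.137, 0.001, 1.644]
contact_force: [-8.1, -1.6, 6.2]
opening: 0.0215
```

Run:
```python
from h import *
w=read_camera("wrist"); t=read_camera("top"); s=read_camera("side")
o=robot.observe(); print(o["time"],o["tool_pos"],o["tool_rot"],o["contact_force"],o["opening"])
f=np.radians(4.2); u=np.array([np.cos(f),np.sin(f)]); d=o["tool_pos"][:2]-[.6248,.236]; print("along from touch",d@u+.0153,"lateral",d@[-u[1],u[0]],"F along",o["contact_force"][:2]@u)
a=nets.tip_of(t,"fence_face"); print([(x["pixel"],x["score"]) for x in a[:1]], [ (n,proj(p,[.6248+.083*u[0]-.036*u[1]*-1*-1,.236+.083*u[1]+.036*u[0],.045])) for n,p in(("w",w),("t",t),("s",s))])
C=lambda p,c,r,W,H:cv2.resize(p["img"][r[0]:r[1],c[0]:c[1]],(W,H),interpolation=cv2.INTER_CUBIC)
cv2.imwrite("pics/m9.png",cv2.cvtColor(np.hstack([C(w,(200,460),(280,480),390,300),C(t,(185,255),(165,225),350,300)]),cv2.COLOR_RGB2BGR))
```

```text
27.8 [0.6155 0.2349 0.0192] [-3.1373  0.0006  1.6443] [-9.3238 -1.6501  5.4759] 0.021976789139534377
along from touch 0.005952766629837805 lateral -0.00044001935634385133 F along -9.419580445768364
[([217.5, 189.5], 0.64)] [('w', array([418.8308, 530.8492])), ('t', array([204.2161, 185.4271])), ('s', array([232.0446, 217.3218]))]
```

View pics/m9.png

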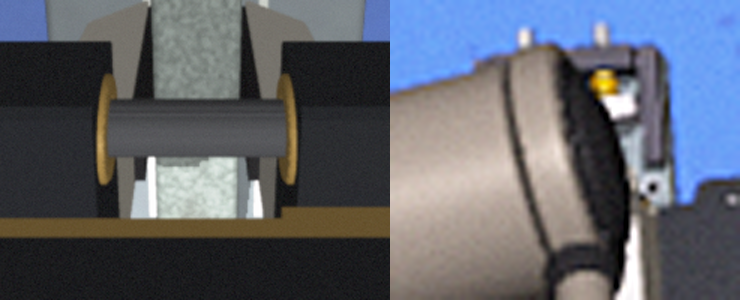

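The wrist and top views are mostly blocked by the gripper and arm, but the right end of the fence shows in the top view near (231,186). I'll ease the down-pressure a little, then measure the fence shift against the first top picture.

carry_out:
  translation:
    - [0,0.001,-0.0004]
    - [0,0.001,0]
    - [0,0,0]
    - [0,0,0]
    - [0,0,0]
  turn:
    - [0,0,0]
    - [0,0,0]
    - [0,0,0]
    - [0,0,0]
    - [0,0,0]
  gripper: [1,1,1,1,1]

```text
time: 28.35
tool_pos: [0.617, 0.235, 0.0192]
tool_rot: [-3.136, 0.001, 1.644]
contact_force: [-10.3, -0.7, 4.1]
opening: 0.0222
```

```bash
cat > m.py <<'E'
from h import *
t=read_camera("top"); o=robot.observe(); print(o["time"],o["tool_pos"],o["tool_rot"],o["contact_force"],o["opening"])
f=np.radians(4.2); u=np.array([np.cos(f),np.sin(f)]); d=o["tool_pos"][:2]-[.6248,.236]; print("along",d@u+.0153,"lat",d@[-u[1],u[0]],"F",o["contact_force"][:2]@u)
a=cv2.cvtColor(cv2.imread("pics/t0.png"),cv2.COLOR_BGR2GRAY).astype(int); b=cv2.cvtColor(t["img"],cv2.COLOR_RGB2GRAY).astype(int)
print("rows 176-200; t0 then now, cols 229..232 mean"); print(a[176:200,229:233].mean(1).astype(int)); print(b[176:200,229:233].mean(1).astype(int))
def cen(g):
    r=[]
    for c in range(228,233):
        p=g[176:200,c].astype(float); p=np.clip(p-185,0,None); r.append((p*np.arange(176,200)).sum()/max(p.sum(),1))
    return np.round(r,2)
ca,cb=cen(a),cen(b); print(ca,cb); print("mm/row",1e3*np.linalg.norm(atz(t,(230,190),.04)-atz(t,(230,189),.04)))
E
python3 m.py
```

```text
28.4 [0.617  0.235  0.0192] [-3.1359  0.0007  1.6443] [-9.8296 -1.9773  5.4894] 0.021651217025146732
along 0.007420542155785588 lat -0.0004459239542437421 F -9.948026015091909
rows 176-200; t0 then now, cols 229..232 mean
[103 104  56  24  74 107 138 140 153 134 149 155 224 247 249 222 103  63
  87 130 167 173 174 184]
[108 110  60  27  78 110 125 231 253 251 254 199  37  68  66  90 104  74
  60  58  55  41  39  35]
[189.44 190.8  189.63 189.39 189.06] [183.46 184.73 184.87 184.76 185.09]
mm/row 2.3689471794944126
```

Run:
```python
from h import *
t=read_camera("top"); s=read_camera("side"); t0=cv2.cvtColor(cv2.imread("pics/t0.png"),cv2.COLOR_BGR2RGB)
C=lambda g,c,r,W,H:cv2.resize(g[r[0]:r[1],c[0]:c[1]],(W,H),interpolation=cv2.INTER_CUBIC)
cv2.imwrite("pics/m10.png",cv2.cvtColor(np.vstack([np.hstack([C(t0,(195,255),(165,210),400,300),C(t["img"],(195,255),(165,210),400,300)]),np.hstack([C(s["img"],(200,280),(195,255),400,300),C(t["img"],(90,390),(130,355),400,300)])]),cv2.COLOR_RGB2BGR))
a=nets.tip_of(t,"mallet");print([(x["pixel"],x["score"],atz(t,x["pixel"],0)) for x in a[:1]])
```

```text
[([262.8, 313.5], 0.85, array([0.405, 0.144, 0.   ]))]
```

View pics/m10.png

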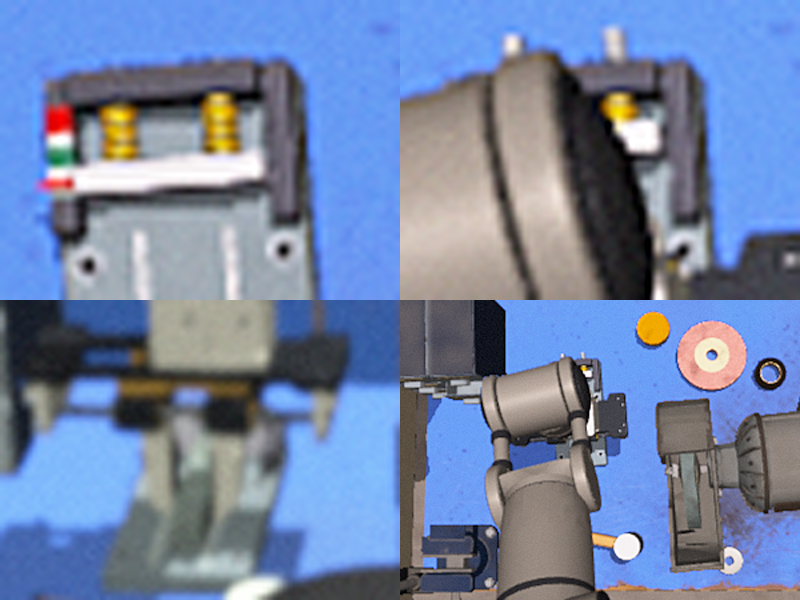

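Top row: the right end of the fence has gone from row 167 to row 135 in the crop, about 11 mm. In the first picture the green band lies 17–38 crop px ahead of the pointer, so the pointer (32 px) is in green but in its upper half. The mallet still stands at its place. I'll ease back 1 mm to centre it and let it settle.

carry_out:
  translation:
    - [0,-0.0006,0]
    - [0,-0.0006,0]
    - [0,0,0]
    - [0,0,0]
    - [0,0,0]
    - [0,0,0]
  turn:
    - [0,0,0]
    - [0,0,0]
    - [0,0,0]
    - [0,0,0]
    - [0,0,0]
    - [0,0,0]
  gripper: [1,1,1,1,1,1]

```text
time: 29.15
tool_pos: [0.6165, 0.235, 0.0192]
tool_rot: [-3.138, 0.0, 1.644]
contact_force: [-7.3, -0.6, 3.4]
opening: 0.0218
```

```bash
python3 m.py; python3 m.py | sed -n 1,2p
```

```text
29.2 [0.6165 0.235  0.0193] [-3.1376  0.0005  1.6442] [-6.7772 -0.6284  2.2031] 0.02156486325121104
along 0.0069713401052426596 lat -0.00043725409829658293 F -6.804973976863943
rows 176-200; t0 then now, cols 229..232 mean
[103 104  56  24  74 107 138 140 153 134 149 155 224 247 249 222 103  63
  87 130 167 173 174 184]
[109 106  61  27  76 114 132 223 251 251 255 204  44  66  70  93 102  83
  65  57  45  43  36  29]
[189.44 190.8  189.63 189.39 189.06] [184.11 184.88 185.09 184.84 184.84]
mm/row 2.3689471794944126
29.25 [0.6165 0.2349 0.0193] [-3.1375  0.0005  1.6443] [-7.9856 -0.2835  2.4472] 0.021615275224045896
along 0.0069463756554274305 lat -0.00044471764815073964 F -7.984890876179268
```

```bash
python3 -c "
from h import *
print(robot.hand_in()); print(robot.observe()['time'])"
```

```text
the job is handed in; nothing more can be done
None
the job is handed in; nothing more can be done
```

I finished the job and handed it in at about 29 s of the 58 s allowed; no verdict was reported.

- **Pin:** I pressed it down with the mallet face alone until the face sat on the bed, pushing about 20 N. The wrist picture afterwards showed it flush.
- **Mallet:** it is back standing at its old place, well clear of the fixture.
- **Stick and fence:** the stick lies between the white lines and is still gripped and pressed against the fence. I could not see the red pointer at the end because the arm hid it, so its position is inferred:
  - **Picture shift:** comparing the fence's right end with the first top picture gave 11 to 12 mm of travel before I eased back about 1 mm.
  - **Spring force:** about 10 N while pushing and 7–8 N after easing back, which works out to about 10–11 mm.
  - **Arm position:** it reads only about 7 mm from my estimated touch point, which was a few millimetres uncertain.

All three estimates lie in the green band (6–14 mm), well short of the red at 18.5 mm. I did not move or touch the other things.

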